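# Nip a goat tag in the butterfly-knob marking jig

## Robot

A 7-joint arm with a two-finger parallel gripper is mounted at the origin on the work surface. World frame = base frame: x ahead of the robot, y to its left, z up, the work surface at z = 0. Lengths are in mm, angles in rad, forces in N, time in s.
With the tool pointing down it reaches from about 425 to 875 mm from the base axis. Payload 8.4 kg.
Tool frame: the origin (TCP) lies on the centre line of the jaws, within the pads' length; the fingertips stand 25 mm ahead of it and the grasp point (between the pads) lies 6 mm ahead of it; z points along the fingers, y is the direction in which the jaws open and shut (so a half turn about z gives the same grasp; the last joint's range is limited). The gripper opens to 87 mm and grips with 3 to 60 N. Pads are 19 mm wide; open, the fingers measure 117 mm over their backs; the gripper's body (75 mm by 190 mm) begins 51 mm behind the grasp point.
Start: joints at [1.002, 0.333, 0.04, 1.465, -0.013, 1.343, -0.059], TCP at [294.235, -579.561, 247.546] pointing down, gripper open.
Joint ranges: [-2.58, 2.58], [-0.38, 2.09], [-1.3, 1.39], [0.25, 2.4], [-1.5, 4.64], [0.08, 2.09], [-2.65, 2.65]. Speed limits (rad/s): [2.22, 2.22, 2.79, 2.79, 3.14, 3.14, 3.14].

## Interface

Orientations are given as a rotation vector (axis times angle).
In Python, from rig import bot gives the robot as it stands.
- The arm moves only by the tool drive_tool, never from a script. Its argument "motion" is text: rows parted by semicolons, each of 5 numbers parted by spaces: the closure, from 0 (fully open) to 1 (shut), then the shift along the tool's x, y, z in m, then the turn about the tool's z in rad. A call has 1 to 12 rows; each row is the pose to reach, as a shift and turn from the pose measured when the call began, along the tool's axes at that moment; what a row does not reach only later rows make up. A row lasts 1/10 s, in which the tool goes at most 50 mm and 8.59 degrees, less where a joint would pass 70% of its speed; a pose out of reach is approached as far as the arm can. A call with a gripper value outside its range is refused whole. The fingers move at their own pace and stop on an object; "grip_force" is the grip in N (left out, the last holds). Time passes only in rows, so rows that repeat a pose let the fingers close. It gives the time, the measured TCP pose, the force and the opening at its end, in the units of the state.
- bot.read_state(): the state, without advancing time (a new reading comes with each control period).
- bot.get_image(name): name is "side" or "top" or "wrist"; returns a dict with "img" (384x512x3 uint8, red, green, blue), "fx", "fy", "cx", "cy" (pixels), "camera_from_world" (4x4, takes a point from world to camera coordinates). Camera axes: x right, y down, z forward; pixel columns grow to the right and rows downward; lengths in mm; the calibration is good to about 2 mm. A picture is of the moment at which its call begins. There is no depth.
- bot.sign_off(): hands the job in, once; it reports no verdict.
The state is a dict: "time": time; "qpos": joint angles; "joint_vel": joint speeds; "tau": joint torques, N m; "tcp_pos": TCP position; "tcp_rot": TCP orientation; "contact_force": force on the tool from outside, world axes, zero at the start; "torque": the same for the moment, N m; "opening": finger opening in mm.
Only numpy, scipy, OpenCV 4.12 (cv2) and the standard library are available. Lean on these libraries where they do the work, as an engineer would, in place of code of your own. Each camera call takes 0.05 s, during which the arm holds its last target.

## Task

Lay the lilac rectangular goat tag flat in the open nest of the green marking jig and let go of it, then turn the brass butterfly knob clockwise until the sprung jaw holds the tag firmly against the stop jaw (about 14 N, never over-tightened), and let go of the knob. Do not lean on the metal panel beside the knob, and leave all other things where they are.

Things in the scene. Friction and masses are not known exactly. Their poses are not given: they have to be found in the camera images.
- tag: Lilac rectangular goat tag, about 30 g, lying flat, stud up. Plate 50 (its x) x 36 (y) x 8 mm; mid-top a flat-sided stud block 14 (x) x 22 (y) mm rises 18 mm more (26 in all): pinch it across its 14 mm. White stripe near the +x end. Origin: centre of the plate's underside, z up. It may lie in the nest either way round along x.
- jig: Green marking jig, fixed. Base plate 140 (x) x 260 (y) x 14 mm; origin: centre of underside, z up. Along its middle from -y to +y: panel; brass butterfly knob (axis y = -70 mm) on a dark 50 x 50 mm housing, top z = 30 mm; black sprung jaw; nest; steel stop jaw. The tag lies on the plate between the jaws, its 36 mm along y.
- jaw_open (a point): Fixed point on the jig (x 0, y 0, z 22 mm): middle of the sprung jaw's face when the knob reads 0. The jaw is 36 mm wide (x), z 15 to 30 mm, and goes to +y by 12 mm per rad. It slides the tag to the stop jaw; once nipped, its spring gives 6 N at once, then 6 N more per 0.1 rad. Firm is 9 to 20 N: 0.14 rad past the nip is right. Over 25 N spoils the tag.
- stop_range (a point): Fixed point on the jig (x 0, y 48, z 14 mm): mean place of the stop jaw's face. The stop jaw, 50 (x) x 20 (y) x 14 mm, is screwed on the plate with its face up to 3 mm to either side of this point in y; its true place is not reported, so the nip must be felt.
- nest (a point): Where the centre of the tag's underside is best laid: on the jig's plate, x 0, y 22.2, z 14 mm in the jig's frame, axes those of the jig (tag's x along jig's x). About 4 mm room to the sprung jaw (3 at least), 4 to 11 mm to the stop jaw.
- wing (a joint): Knob angle, rad: 0 to 0.12 at the start (open), grows clockwise seen from above (tightens), ends at 2.2. At 0 the wings lie along the jig's x, at 1.57 along y with a tip 6 mm off the panel. Steady friction 0.28 N m either way; stays where left. At the nip (0.75 to 1.25) the torque steps up 0.07 N m, then climbs 0.07 N m per 0.1 rad (0.012 N m per N of hold).
- wing_grip (a point): On the knob's vertical axis at mid-height of the wings (51 mm above the table). The wings are one flat brass bar 68 mm long, 10 mm thick, 22 mm high (z 40 to 62 mm), on a round hub of 22 mm diameter that ends at z 41 mm. Turns with the knob: x along the wings.
- panel: Upright aluminium panel fixed on the jig, 110 (x) x 6 (y) x 58 mm high, top at z = 72 mm; its face is 40 mm from the knob's axis on the jig's -y side. Origin: centre of its lower edge. Bears no more than 12 N from the robot.
- button_tag: Small round lilac button tag, 30 mm across, 18 mm high with its stud; to be left alone. Origin: centre of underside.
- pin_cup: Frosted plastic pin cup, 60 mm across, 55 mm high; to be left alone. Origin: centre of underside.
- salve_jar: Amber jar with white cap, 52 mm across, 60 mm high; to be left alone. Origin: centre of underside.
- applicator: Steel tag applicator (pliers), 180 mm long along its x, 80 mm wide, 20 mm high, lying at the back; to be left alone. Origin: near the middle, underside.
- remover: Stubby tag remover, bone handle and steel hook, 115 mm long along its x, 25 mm high; to be left alone. Origin: underside at the ferrule.
- brush: Brush lying on the left; to be left alone. Origin: on its length, underside.

How it is judged (in metres and radians):
On the way, in this order (a step that is already met when the one before it is completed fails the run):
1. the tag lies flat in the nest between the jaws, let go, the knob not yet tightened (z of tag in the frame of nest between -0.003 and 0.003 m and x of tag in the frame of nest between -0.01 and 0.01 m and y of tag in the frame of nest between -0.007 and 0.016 m and angle between tag's own z axis and vertical below 0.08 rad and angle between the x axis of tag and the x axis of jig, either way round below 0.12 rad and contact force between the fingers and tag below 0.1 N and value of joint wing below 0.4 rad), for 0.2 s.
2. the knob has been turned until the jaw nips the tag firmly (9 to 20 N) (z of tag in the frame of nest between -0.003 and 0.003 m and x of tag in the frame of nest between -0.01 and 0.01 m and y of tag in the frame of nest between -0.007 and 0.016 m and angle between tag's own z axis and vertical below 0.08 rad and angle between the x axis of tag and the x axis of jig, either way round below 0.12 rad and contact force between jig and tag between 9 and 20 N and value of joint wing above 0.6 rad), for 0.2 s.
At the end, for the whole second after the job is handed in: Tag flat (0.08 rad) on the jig plate between the jaws: underside within 3 mm of it, from the nest within 10 mm in jig x and -7 to +16 mm in y, x axes within 0.12 rad; jaw holds it with 9 to 20 N; knob past 0.6 rad and at rest; tag and knob let go (all of step 2 and contact force between the fingers and tag below 0.1 N and velocity of joint wing below 0.05 rad/s and linear speed of tag below 0.01 m/s); the robot touches nothing.
It fails at once if the tag is over-tightened: squeezed in the jig with more than 25 N once the knob is past 0.5 rad (contact force between jig and tag above 25 N and value of joint wing above 0.5 rad).
It fails at once if the robot presses on the panel with more than 12 N (contact force between any of the fingers, the arm and panel above 12 N).
It fails at once if a bystander is moved more than 25 mm (distance of any of button_tag, pin_cup, salve_jar, applicator, remover, brush from where it was at the start of the episode above 0.025 m).
It also fails if it takes over 58 s, if anything falls off the work surface, if the arm or the gripper's body presses on something with over 40 N, if the wrist force passes 120 N, or if a joint passes its speed limit or range.

## Working session

There is one attempt and no reset: what is moved stays moved. The work goes in short steps, Python scripts to look and compute and a tool call to move; the robot and the scene stay as the last step left them, time stands still between calls to the robot, and variables do not carry over. Pictures are saved under pics/ and viewed, and the job is handed in when it is done.

Besides the shell and the picture viewer there is one more tool, called after "Call:" as name(argument=value, ...) on one line, values as JSON. drive_tool: Moves the arm, as the interface text tells. Its arguments: {"type":"object","properties":{"motion":{"type":"string"},"grip_force":{"type":"number"}},"required":["motion"]}

```bash
ls; mkdir -p pics
python3 - <<'E'
from rig import bot
import cv2, numpy as np
s=bot.read_state(); print({k:np.round(v,4).tolist() for k,v in s.items()})
for n in ("side","top","wrist"):
    d=bot.get_image(n); cv2.imwrite(f"pics/{n}0.png",cv2.cvtColor(d["img"],cv2.COLOR_RGB2BGR))
    print(n,d["fx"],d["fy"],d["cx"],d["cy"],np.round(d["camera_from_world"],3).tolist())
E
```

```text
pics
{'time': 0.0, 'qpos': [1.0018, 0.3339, 0.0399, 1.4663, -0.0134, 1.3433, -0.0585], 'joint_vel': [-0.0006, -0.0001, 0.0004, -0.0001, 0.0004, 0.0006, 0.0015], 'tau': [-0.0002, -65.634, 1.3352, -40.3804, -0.0597, 0.0446, 0.0001], 'tcp_pos': [294.0304, -579.1932, 246.6544], 'tcp_rot': [-3.0538, -0.7308, 0.0008], 'contact_force': [-0.8079, 0.7947, -0.0898], 'torque': [0.0073, -0.0024, -0.0209], 'opening': 87.0803}
side 396.0813902896173 396.0813902896173 251.90489036886092 196.53301538766118 [[-0.914, -0.405, -0.006, 526.587], [-0.287, 0.658, -0.696, 199.302], [0.286, -0.634, -0.718, 1028.324], [0.0, 0.0, 0.0, 1.0]]
top 481.1155879015734 481.1155879015734 250.07200464316776 191.13353434166672 [[-0.011, -1.0, -0.02, 34.021], [-0.985, 0.015, -0.171, 589.356], [0.171, 0.018, -0.985, 1361.851], [0.0, 0.0, 0.0, 1.0]]
wrist 321.8177068353753 321.8177068353753 253.58316154805945 193.42663843557423 [[0.452, -0.892, -0.001, -649.734], [-0.859, -0.435, 0.269, -31.466], [-0.24, -0.121, -0.963, 390.081], [0.0, 0.0, 0.0, 1.0]]
```

View pics/top0.png

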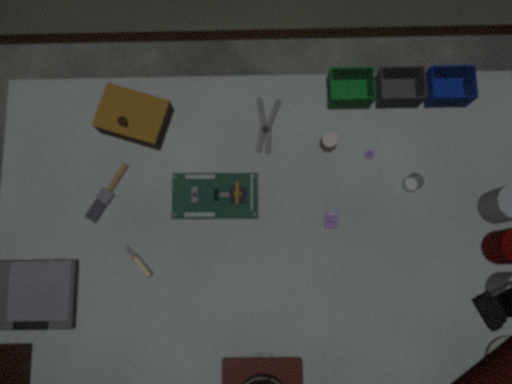

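View pics/side0.png

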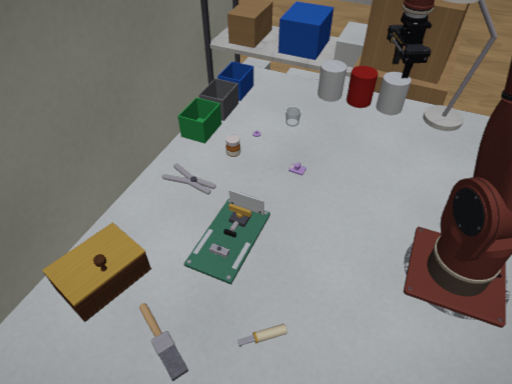

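View pics/wrist0.png

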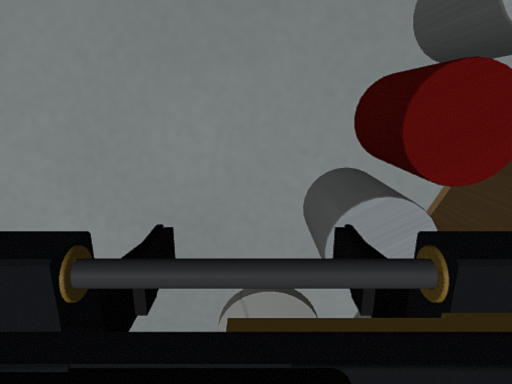

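The top view shows the jig at about (215,196), with the panel to its right (world -y), and the tag at about (331,219). The button tag is at (370,155). The side view shows the tag at (298,169). Next I'll measure them.

```bash
cat > h.py <<'E'
import cv2, numpy as np
from rig import bot
def ray(d,uv,z):
    T=np.array(d["camera_from_world"]);R=T[:3,:3];t=T[:3,3]
    c=-R.T@t
    v=R.T@np.array([(uv[0]-d["cx"])/d["fx"],(uv[1]-d["cy"])/d["fy"],1.])
    return c+v*(z-c[2])/v[2]
def proj(d,p):
    T=np.array(d["camera_from_world"]);q=T[:3,:3]@np.array(p,float)+T[:3,3]
    return np.array([d["fx"]*q[0]/q[2]+d["cx"],d["fy"]*q[1]/q[2]+d["cy"]])
def hsv(d): return cv2.cvtColor(d["img"],cv2.COLOR_RGB2HSV)
def save(img,n,f=1):
    cv2.imwrite(f"pics/{n}.png",cv2.cvtColor(cv2.resize(img,None,fx=f,fy=f,interpolation=cv2.INTER_CUBIC),cv2.COLOR_RGB2BGR))
E
python3 - <<'E'
from h import *
d=bot.get_image("top"); s=bot.get_image("side")
save(np.clip(d["img"][160:240,160:350].astype(float)*2,0,255).astype(np.uint8),"topc",4)
save(s["img"][130:290,170:330],"sidec",3.7)
for n,dd in (("top",d),("side",s)):
    H=hsv(dd)
    m=cv2.inRange(H,(125,40,40),(165,255,255))
    for c in cv2.findContours(m,0,1)[0]:
        if cv2.contourArea(c)>15:
            r=cv2.minAreaRect(c); print(n,"lilac",r,cv2.contourArea(c))
    g=cv2.inRange(H,(65,80,20),(90,255,255))
    for c in cv2.findContours(g,0,1)[0]:
        if cv2.contourArea(c)>1000:
            r=cv2.minAreaRect(c);b=cv2.boxPoints(r); print(n,"green",r)
            P=np.array([ray(dd,p,14) for p in b]); print(P.round(1).tolist(),P.mean(0).round(1))
            q=cv2.approxPolyDP(cv2.convexHull(c),4,True)[:,0]; print(q.tolist(),[ray(dd,p,14).round(0).tolist() for p in q])
E
```

```text
top lilac ((330.5, 219.5), (15.0, 11.0), 90.0) 140.0
top lilac ((369.0, 154.0), (8.0, 8.0), 90.0) 52.0
top green ((212.5, 195.5), (43.0, 79.0), 90.0)
[[652.6, 261.0, 14.0], [648.8, 20.6, 14.0], [517.7, 22.2, 14.0], [520.9, 258.9, 14.0]] [585.  140.7  14. ]
[[248, 174], [252, 216], [177, 217], [173, 211], [178, 175]] [[649.0, 33.0, 14.0], [521.0, 22.0, 14.0], [521.0, 247.0, 14.0], [539.0, 259.0, 14.0], [649.0, 246.0, 14.0]]
top green ((352.0, 87.0), (40.0, 50.0), 90.0)
[[988.8, -219.4, 14.0], [985.6, -375.8, 14.0], [854.4, -368.4, 14.0], [857.2, -214.3, 14.0]] [ 921.5 -294.5   14. ]
[[373, 67], [376, 97], [367, 107], [330, 107], [330, 68]] [[986.0, -363.0, 14.0], [887.0, -367.0, 14.0], [855.0, -338.0, 14.0], [857.0, -224.0, 14.0], [985.0, -229.0, 14.0]]
side lilac ((297.2500305175781, 167.75), (15.495161056518555, 10.751745223999023), 18.434947967529297) 105.5
side lilac ((256.5, 133.5), (5.0, 7.0), 90.0) 27.5
side green ((226.98463439941406, 238.7769012451172), (49.861961364746094, 87.19640350341797), 29.744882583618164)
[[653.1, 266.1, 14.0], [674.6, -31.3, 14.0], [512.7, 10.2, 14.0], [516.6, 286.5, 14.0]] [589.3 132.9  14. ]
[[269, 213], [230, 283], [185, 265], [227, 201]] [[517.0, 11.0, 14.0], [517.0, 268.0, 14.0], [649.0, 267.0, 14.0], [651.0, 16.0, 14.0]]
side green ((199.02943420410156, 119.38236999511719), (42.928802490234375, 42.44373321533203), 14.03624439239502)
[[974.7, -200.0, 14.0], [1082.8, -453.4, 14.0], [892.4, -452.4, 14.0], [809.5, -206.8, 14.0]] [ 939.9 -328.1   14. ]
[[195, 98], [220, 103], [220, 124], [204, 142], [182, 136], [178, 115]] [[1023.0, -443.0, 14.0], [914.0, -451.0, 14.0], [850.0, -326.0, 14.0], [852.0, -208.0, 14.0], [941.0, -207.0, 14.0], [1023.0, -314.0, 14.0]]
```

View pics/topc.png

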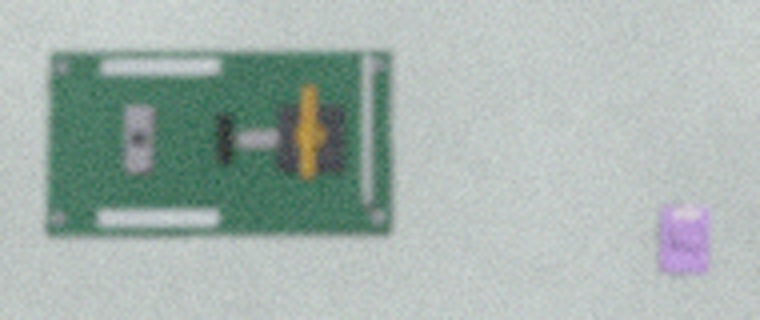

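View pics/sidec.png

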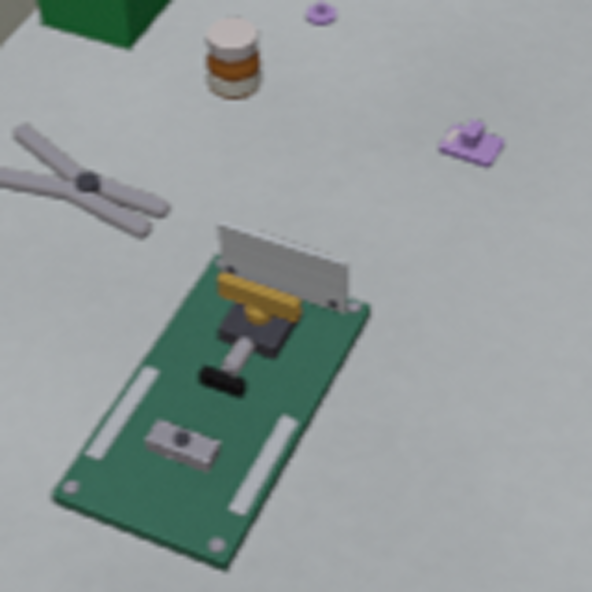

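Run:
```python
from h import *
d=bot.get_image("top"); s=bot.get_image("side")
for uv in ((330.5,219.5),): print(ray(d,uv,8).round(1),ray(d,uv,14).round(1))
print(ray(s,(297.3,168),8).round(1),ray(s,(297.3,168),14).round(1))
# jig corners from crop (top)
for p in ((52,53),(390,53),(391,236),(47,236)):
    uv=((p[0]+.5)/4+160-.5,(p[1]+.5)/4+160-.5); print(ray(d,uv,14).round(1))
w=bot.get_image("wrist");T=np.array(w["camera_from_world"]);c=-T[:3,:3].T@T[:3,3]
st=bot.read_state();R=cv2.Rodrigues(np.array(st["tcp_rot"]))[0]
print("cam in tool",R.T@(c-st["tcp_pos"]), R.T@T[:3,:3].T[:,2])
tgt=np.array([565,-177,200]);print("shift tool",R.T@(tgt-st["tcp_pos"]))
```

```text
[ 507.7 -212.1    8. ] [ 507.  -211.2   14. ]
[ 507.9 -215.4    8. ] [ 506.1 -208.9   14. ]
[656.1 262.2  14. ]
[652.1   5.   14. ]
[512.6   6.2  14. ]
[516.1 263.7  14. ]
cam in tool [  73.91085897    0.21559289 -136.97610923] [-2.68704649e-01  4.37906981e-04  9.63222518e-01]
shift tool [ 423.66601734 -236.28262404   47.47514613]
```

```bash
cat >> h.py <<'E'
def go(tgt,yaw):
    st=bot.read_state();R=cv2.Rodrigues(np.array(st["tcp_rot"]))[0]
    y0=np.arctan2(R[1,0],R[0,0]); t=-(yaw-y0); t=(t+np.pi)%(2*np.pi)-np.pi
    print("tilt",R[:,2].round(4),"yaw",round(y0,4),"pos",np.round(st["tcp_pos"],1))
    print("shift",(R.T@(np.array(tgt)-st["tcp_pos"])/1000).round(4),"turn",round(t,4))
E
python3 -c "
from h import *
go([507,-212,170],np.pi/2)"
```

```text
tilt [-1.e-04  2.e-04 -1.e+00] yaw 0.4698 pos [ 294.2 -579.5  247.4]
shift [ 0.3561 -0.2313  0.0775] turn -1.101
```

Call:
drive_tool(motion="0.3 0.045 -0.029 0.010 -0.13; 0.3 0.090 -0.058 0.020 -0.26; 0.3 0.135 -0.087 0.030 -0.39; 0.3 0.180 -0.116 0.040 -0.52; 0.3 0.225 -0.145 0.050 -0.65; 0.3 0.270 -0.174 0.060 -0.78; 0.3 0.310 -0.200 0.068 -0.91; 0.3 0.340 -0.220 0.075 -1.04; 0.3 0.356 -0.231 0.0775 -1.101; 0.3 0.356 -0.231 0.0775 -1.101; 0.3 0.356 -0.231 0.0775 -1.101; 0.3 0.356 -0.231 0.0775 -1.101", grip_force=20)

```text
time: 1.6
tcp_pos: [506.5, -213.9, 170.1]
tcp_rot: [2.224, 2.218, -0.001]
contact_force: [0.3, 0.9, -0.1]
opening: 61.0
```

```bash
cat > t.py <<'E'
from h import *
w=bot.get_image("wrist"); st=bot.read_state(); print(st["time"],np.round(st["qpos"],3),st["opening"])
save(w["img"],"w1",1.5)
m=cv2.inRange(hsv(w),(125,40,40),(165,255,255))
for c in cv2.findContours(m,0,1)[0]:
    if cv2.contourArea(c)>100:
        print(cv2.minAreaRect(c),cv2.contourArea(c)); 
        b=cv2.boxPoints(cv2.minAreaRect(c)); print([ray(w,p,8).round(1).tolist() for p in b])
go([507,-212,170],np.pi/2)
E
python3 t.py
```

```text
1.65 [ 0.624  0.209 -0.344  1.795  0.077  1.151  0.252] 61.04451041533953
((255.38975524902344, 181.569091796875), (52.32822799682617, 37.14396286010742), 3.4682295322418213) 1842.0
[[482.3, -229.2, 8.0], [485.3, -192.9, 8.0], [534.4, -196.1, 8.0], [533.0, -232.6, 8.0]]
tilt [-1.e-04 -4.e-04 -1.e+00] yaw 1.5679 pos [ 506.5 -214.   170.2]
shift [0.002  0.0005 0.0002] turn -0.0029
```

View pics/w1.png

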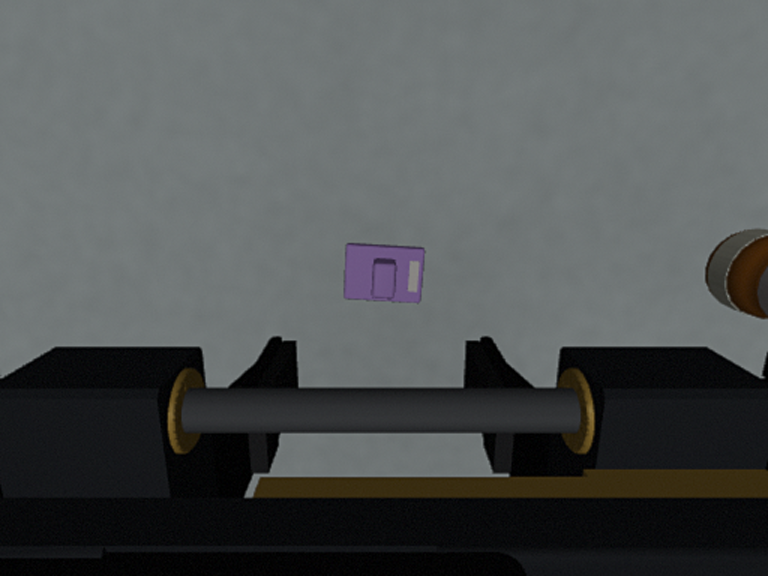

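The wrist view shows the tag at (255,181) px, 50 x 36.5 mm as it should be. It is centred at (508.7,-212.7) with yaw of about -0.063.

```bash
python3 -c "
from h import *
go([508.7,-212.7,36],np.pi/2-0.063)"
```

```text
tilt [-1.e-04 -4.e-04 -1.e+00] yaw 1.5679 pos [ 506.5 -214.   170.2]
shift [0.0014 0.0022 0.1342] turn 0.0601
```

Call:
drive_tool(motion="0.3 0.0014 0.0022 0.03 0.06; 0.4 0.0014 0.0022 0.07 0.06; 0.5 0.0014 0.0022 0.105 0.06; 0.6 0.0014 0.0022 0.125 0.06; 0.65 0.0014 0.0022 0.134 0.06; 0.65 0.0014 0.0022 0.134 0.06; 0.65 0.0014 0.0022 0.134 0.06", grip_force=20)

```text
time: 2.35
tcp_pos: [509.2, -213.5, 37.3]
tcp_rot: [2.29, 2.148, 0.0]
contact_force: [0.9, -0.4, 0.3]
opening: 31.2
```

```bash
cat > t2.py <<'E'
from h import *
import sys
w=bot.get_image("wrist"); save(w["img"],sys.argv[1],1.5)
go([508.7,-212.7,36],np.pi/2-0.063)
E
python3 t2.py w2
```

```text
tilt [ 0.0016 -0.0013 -1.    ] yaw 1.5071 pos [ 509.4 -213.4   37.5]
shift [ 0.0006 -0.0007  0.0015] turn -0.0007
```

View pics/w2.png

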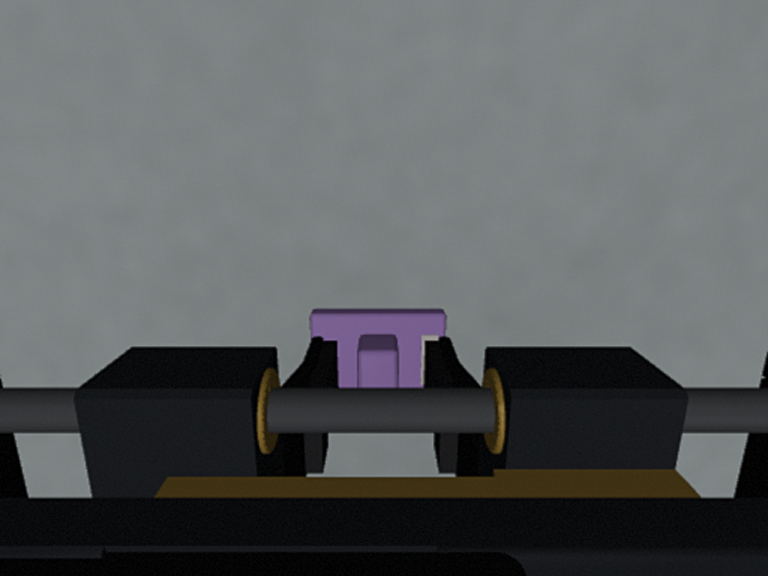

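The stud, at (378,360) in the enlarged view, stands squarely between the pads. I'll close and lift.

Call:
drive_tool(motion="0.75 0 0 0.001 0; 0.85 0 0 0.001 0; 1 0 0 0.001 0; 1 0 0 0.001 0; 1 0 0 0.001 0; 1 0 0 -0.03 0; 1 0 0 -0.07 0; 1 0 0 -0.07 0; 1 0 0 -0.07 0", grip_force=20)

```text
time: 3.3
tcp_pos: [509.8, -213.5, 108.3]
tcp_rot: [2.288, 2.147, 0.001]
contact_force: [0.5, 0.3, -0.9]
opening: 13.8
```

```bash
sed -i 's/^go.*/go([584,156.5,150],np.pi\/2-0.013)/' t2.py; python3 t2.py w3
```

```text
tilt [ 0.0012 -0.0014 -1.    ] yaw 1.507 pos [ 508.9 -213.3  107.1]
shift [ 0.3737  0.0514 -0.0433] turn -0.0508
```

View pics/w3.png

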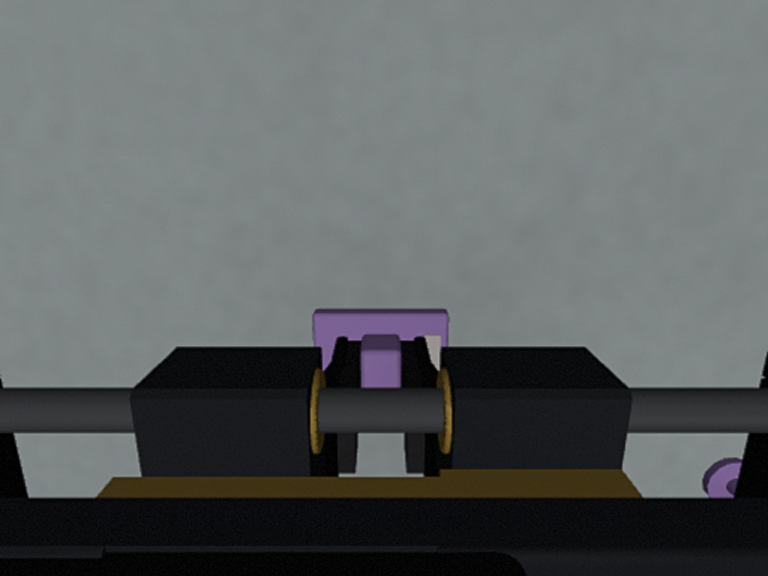

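Gripped: opening 13.8 mm and the tag level between the pads. Next I'll carry it to a look-out over the jig.

```bash
python3 -c "
from h import *
go([584,70,190],np.pi/2-0.013)"
```

```text
tilt [ 0.0012 -0.0014 -1.    ] yaw 1.507 pos [ 508.9 -213.3  107.1]
shift [ 0.2874  0.057  -0.0832] turn -0.0508
```

Call:
drive_tool(motion="1 0.01 0.003 -0.04 -0.01; 1 0.05 0.010 -0.06 -0.02; 1 0.09 0.018 -0.08 -0.03; 1 0.13 0.026 -0.083 -0.04; 1 0.17 0.034 -0.083 -0.05; 1 0.21 0.042 -0.083 -0.05; 1 0.25 0.050 -0.083 -0.05; 1 0.275 0.055 -0.083 -0.05; 1 0.287 0.057 -0.083 -0.05; 1 0.287 0.057 -0.083 -0.05; 1 0.287 0.057 -0.083 -0.05")

```text
time: 4.45
tcp_pos: [583.6, 67.9, 188.9]
tcp_rot: [2.237, 2.204, -0.003]
contact_force: [-0.1, -0.5, -0.3]
opening: 13.7
```

```bash
cat > t3.py <<'E'
from h import *
w=bot.get_image("wrist"); save(w["img"],"w4",1.5)
H=hsv(w)
g=cv2.inRange(H,(60,60,15),(95,255,255))
c=max(cv2.findContours(g,0,1)[0],key=cv2.contourArea)
hull=cv2.convexHull(c); q=cv2.approxPolyDP(hull,6,True)[:,0]
for p in q: print("green",p,ray(w,p,14).round(1))
br=cv2.inRange(H,(15,110,60),(30,255,255)); br[310:]=0
for c in cv2.findContours(br,0,1)[0]:
    if cv2.contourArea(c)>50: print("brass",cv2.minAreaRect(c),[ray(w,p,62).round(1).tolist() for p in cv2.boxPoints(cv2.minAreaRect(c))])
go([584,70,190],np.pi/2-0.013)
print(bot.read_state()["time"],np.round(bot.read_state()["qpos"],2))
E
python3 t3.py
```

```text
green [334   0] [655.9 225.6  14. ]
green [322 231] [654.5  12.   14. ]
green [189 231] [516.   14.2  14. ]
green [175   0] [519.  227.8  14. ]
brass ((297.5, 273.5), (55.0, 7.0), 90.0) [[619.5, 17.9, 62.0], [625.7, 17.8, 62.0], [627.1, -38.5, 62.0], [620.5, -38.4, 62.0]]
brass ((209.5, 273.5), (54.99999237060547, 4.999999046325684), 90.0) [[541.8, 19.1, 62.0], [546.3, 19.1, 62.0], [543.4, -37.2, 62.0], [538.7, -37.1, 62.0]]
brass ((255.5, 188.0), (24.0, 77.0), 90.0) [[553.7, 82.9, 62.0], [618.3, 81.9, 62.0], [618.7, 60.9, 62.0], [552.7, 61.9, 62.0]]
tilt [ 2.0e-04 -2.5e-03 -1.0e+00] yaw 1.5548 pos [583.8  67.4 189.2]
shift [ 0.0026  0.0002 -0.0008] turn -0.003
4.5 [ 0.24  0.29 -0.52  1.68  0.15  1.22 -0.33]
```

View pics/w4.png

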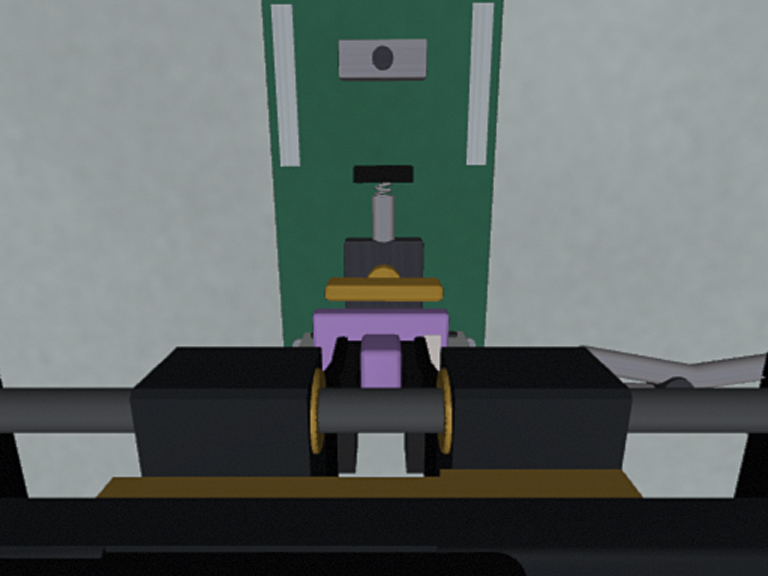

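Run:
```python
from h import *
w=bot.get_image("wrist")
def r(u,v,z,n): print(n,ray(w,(u/1.5-.17,v/1.5-.17),z).round(1))
r(354,166,30,"jawTL");r(413,166,30,"jawTR")
r(339,40,28,"stop far L");r(426,40,28,"stop far R");r(339,67,28,"stop near top L");r(427,67,28,"stop near top R")
r(339,79,14,"stop foot L");r(427,79,14,"stop foot R")
r(327,279,62,"bar far L");r(442,279,62,"bar far R");r(326,289,62,"near L");r(442,289,62,"near R")
r(345,238,30,"hous far L");r(423,238,30,"hous far R")
save(w["img"][0:220,160:350],"w4c",4)
```

```text
jawTL [569.6 134.7  30. ]
jawTR [604.7 134.1  30. ]
stop far L [563.3 203.1  28. ]
stop far R [612.  202.2  28. ]
stop near top L [562.8 189.2  28. ]
stop near top R [612.7 188.3  28. ]
stop foot L [561.4 184.9  14. ]
stop foot R [614. 184.  14.]
bar far L [554.2  73.9  62. ]
bar far R [619.1  72.8  62. ]
near L [553.3  68.   62. ]
near R [619.2  66.9  62. ]
hous far L [562.7  91.7  30. ]
hous far R [610.9  90.9  30. ]
```

View pics/w4c.png

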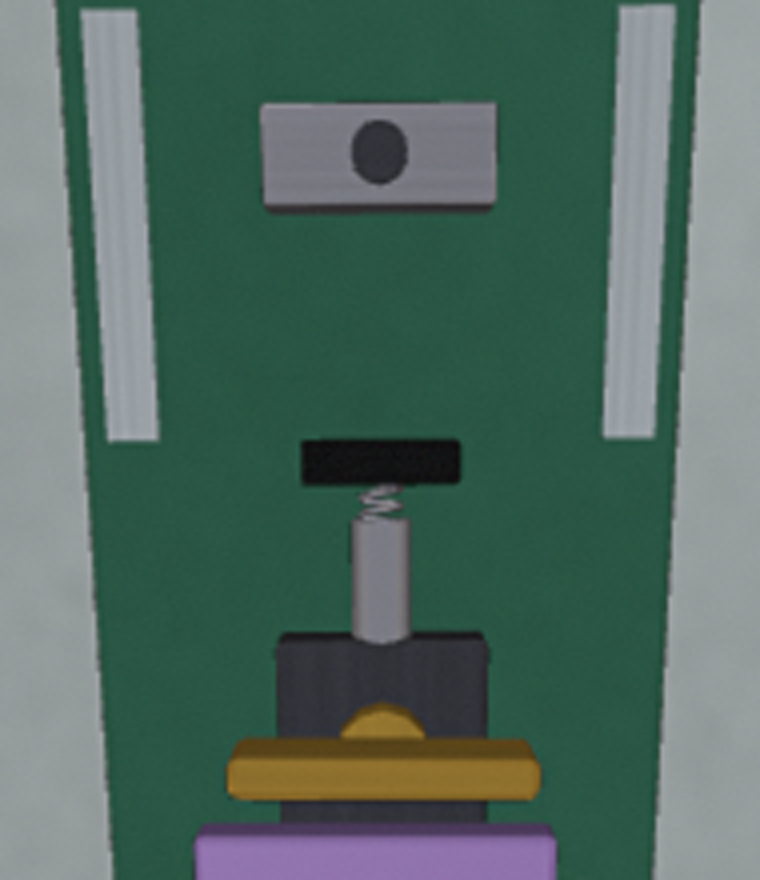

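The wrist view shows the sprung jaw face at y≈135 and the stop face at y≈184.5, with the jaws' middle at x≈587.3. The knob axis is near (586.5,66) and the jig yaw is about -0.015. These agree with the given sizes. Now above the nest.

```bash
python3 -c "
from h import *
go([587.5,157.5,85],np.pi/2-0.015)"
```

```text
tilt [ 7.0e-04 -2.4e-03 -1.0e+00] yaw 1.5544 pos [583.9  67.3 189.5]
shift [0.0904 0.0021 0.1042] turn -0.0014
```

Call:
drive_tool(motion="1 0.04 0.001 0 0; 1 0.08 0.002 0.01 0; 1 0.0904 0.0021 0.04 0; 1 0.0904 0.0021 0.08 0; 1 0.0904 0.0021 0.104 0; 1 0.0904 0.0021 0.104 0; 1 0.0904 0.0021 0.104 0")

```text
time: 5.25
tcp_pos: [587.9, 156.3, 85.9]
tcp_rot: [2.24, 2.2, -0.002]
contact_force: [0.7, 0.0, 0.7]
opening: 13.7
```

```bash
sed -i 's/^go.*/go([587.5,157.5,51],np.pi\/2-0.015)/' t2.py; python3 t2.py w5; python3 -c "
from h import *
d=bot.get_image('side');save(d['img'][180:290,170:300],'s5',5)"
```

```text
tilt [ 0.0024 -0.0021 -1.    ] yaw 1.5531 pos [588.5 156.9  86.8]
shift [ 0.0007 -0.0011  0.0358] turn -0.0027
```

View pics/w5.png

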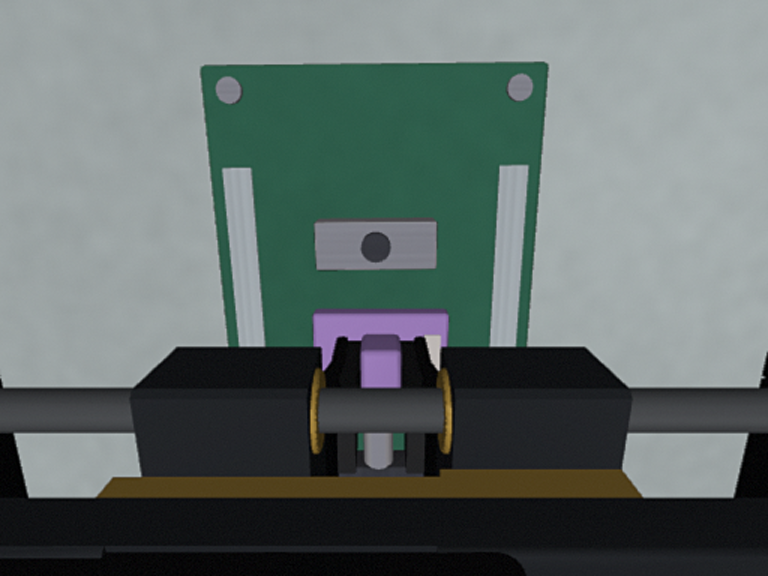

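View pics/s5.png

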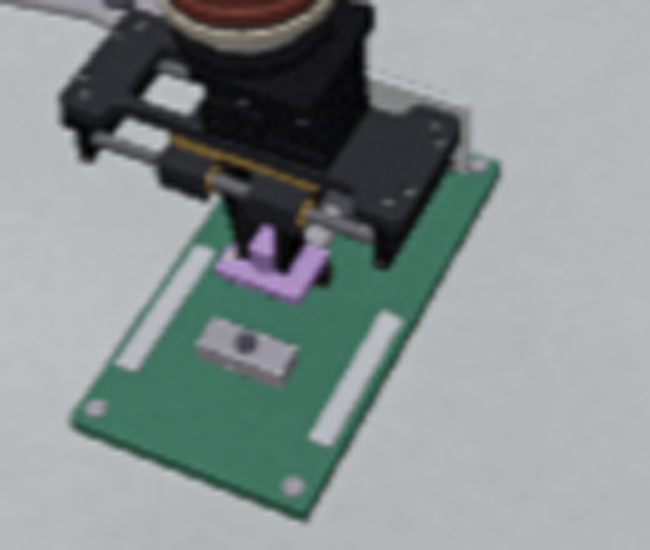

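Run:
```python
from h import *
w=bot.get_image("wrist");save(w["img"][120:260,180:320],"w5c",5)
def r(u,v,z,n): print(n,ray(w,(u/1.5-.17,v/1.5-.17),z).round(1))
r(315,269,28,"stop nearL");r(437,268,28,"stop nearR");r(315,222,28,"stop farL");r(437,220,28,"farR")
r(314,315,58-1,"tagL");r(447,315,57,"tagR")
r(202,67,14,"plL");r(548,63,14,"plR")
```

```text
stop nearL [562.7 185.4  28. ]
stop nearR [613.5 184.8  28. ]
stop farL [563.8 204.9  28. ]
farR [613.3 204.8  28. ]
tagL [565.5 174.9  57. ]
tagR [614.  173.9  57. ]
plL [520.2 265.8  14. ]
plR [658.5 264.7  14. ]
```

View pics/w5c.png

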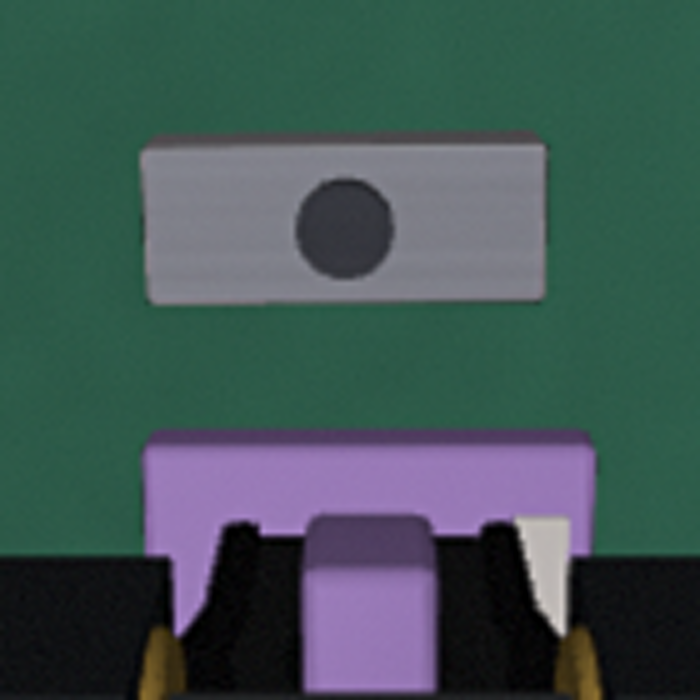

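The tag far edge is at y≈174.4 and the stop face at y≈185. The tag is about 1.5 mm too far in +x. I'll correct that by -1.5 mm in x and +1.5 mm in y, and lower.

Call:
drive_tool(motion="1 0.0015 -0.0015 0.012 -0.002; 1 0.0015 -0.0015 0.024 -0.002; 1 0.0015 -0.0015 0.030 -0.002; 1 0.0015 -0.0015 0.032 -0.002; 1 0.0015 -0.0015 0.034 -0.002; 1 0.0015 -0.0015 0.034 -0.002; 1 0.0015 -0.0015 0.034 -0.002")

```text
time: 6.1
tcp_pos: [587.6, 158.9, 53.5]
tcp_rot: [2.236, 2.202, 0.003]
contact_force: [0.5, -0.1, 0.2]
opening: 13.7
```

```bash
python3 t2.py w6
```

```text
tilt [ 0.0041 -0.0017 -1.    ] yaw 1.5555 pos [587.6 158.9  53.6]
shift [-0.0014 -0.0001  0.0026] turn -0.0003
```

View pics/w6.png

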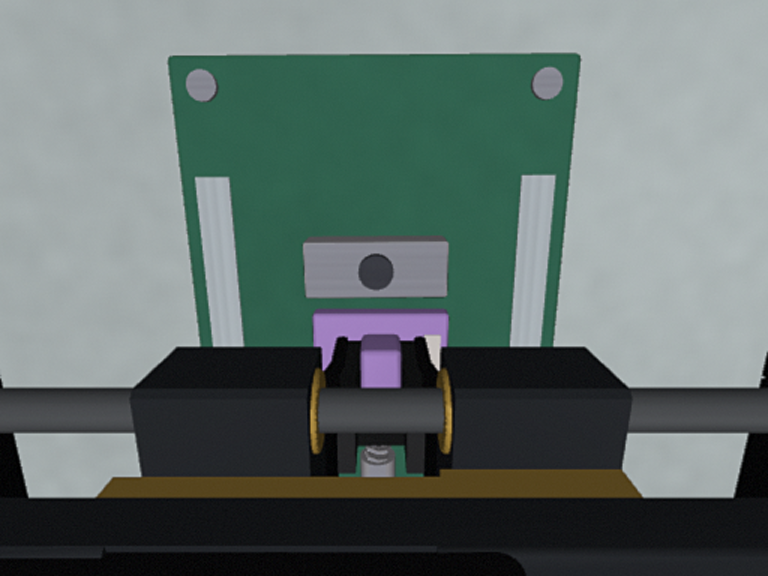

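Call:
drive_tool(motion="1 0 -0.001 0.001 0; 1 0 -0.001 0.002 0; 1 0 -0.001 0.002 0; 1 0 -0.001 0.003 0; 1 0 -0.001 0.003 0")

```text
time: 6.65
tcp_pos: [586.7, 158.9, 51.1]
tcp_rot: [2.235, 2.201, 0.003]
contact_force: [-1.6, -0.9, 5.1]
opening: 13.8
```

5 N upward, so the tag is on the plate. I'll release it and rise.

Call:
drive_tool(motion="0.8 0 0 0 0; 0.72 0 0 0 0; 0.7 0 0 0 0; 0.7 0 0 0 0; 0.7 0 0 -0.01 0; 0.7 0 0 -0.04 0; 0.7 0 0 -0.08 0; 0.7 0 0 -0.12 0; 0.7 -0.03 0 -0.13 0; 0.7 -0.06 0 -0.13 0; 0.7 -0.06 0 -0.13 0; 0.7 -0.06 0 -0.13 0")

```text
time: 7.85
tcp_pos: [585.4, 98.5, 181.9]
tcp_rot: [2.237, 2.199, 0.003]
contact_force: [-0.0, 1.0, -1.1]
opening: 26.3
```

Run:
```python
from h import *
w=bot.get_image("wrist"); save(w["img"],"w7",1.5);save(w["img"][0:220,160:350],"w7c",4)
m=cv2.inRange(hsv(w),(125,40,40),(165,255,255))
for c in cv2.findContours(m,0,1)[0]:
    if cv2.contourArea(c)>100:
        r=cv2.minAreaRect(c);P=np.array([ray(w,p,22) for p in cv2.boxPoints(r)]);print(r,P.round(1).tolist(),P.mean(0))
go([586.5,66,190],np.pi-.015)
print(np.round(bot.read_state()["qpos"],2))
```

```text
((252.5, 118.0), (40.0, 55.0), 90.0) [[562.8, 176.7, 22.0], [611.4, 175.8, 22.0], [611.6, 140.7, 22.0], [561.3, 141.7, 22.0]] [586.78758575 158.71794289  22.        ]
tilt [ 0.0046 -0.0014 -1.    ] yaw 1.5555 pos [585.2  99.7 181.7]
shift [-0.0336  0.0019 -0.0083] turn -1.5711
[ 0.2   0.31 -0.54  1.67  0.17  1.2  -0.39]
```

View pics/w7c.png

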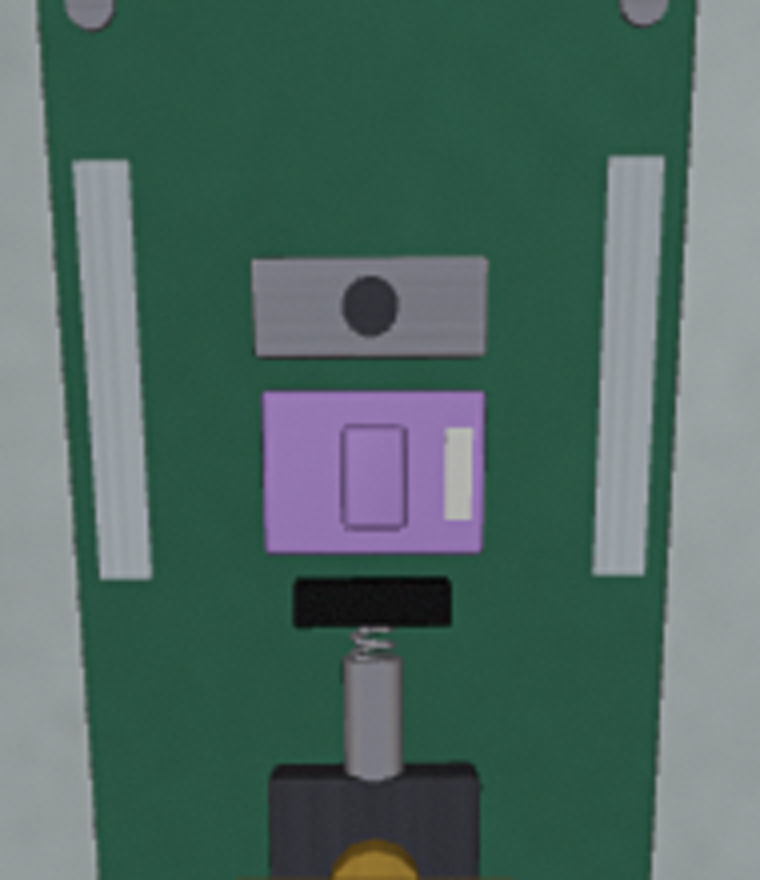

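The tag lies flat in the nest, centred at (586.8,158.7) with about 4 mm to the sprung jaw at (372,600 in the crop). Now I'll turn the tool over the knob.

Call:
drive_tool(motion="0.7 -0.005 0 -0.008 -0.14; 0.7 -0.01 0 -0.008 -0.28; 0.7 -0.015 0.001 -0.008 -0.42; 0.7 -0.02 0.001 -0.008 -0.56; 0.7 -0.025 0.001 -0.008 -0.70; 0.7 -0.03 0.001 -0.008 -0.84; 0.7 -0.034 0.002 -0.008 -0.98; 0.7 -0.034 0.002 -0.008 -1.12; 0.7 -0.034 0.002 -0.008 -1.26; 0.7 -0.034 0.002 -0.008 -1.40; 0.7 -0.034 0.002 -0.008 -1.50; 0.7 -0.034 0.002 -0.008 -1.571")

```text
time: 9.1
tcp_pos: [586.4, 67.2, 189.8]
tcp_rot: [0.014, 3.137, -0.001]
contact_force: [-0.5, -0.1, 0.1]
opening: 26.4
```

```bash
cat > t4.py <<'E'
from h import *
import sys
w=bot.get_image("wrist"); save(w["img"],sys.argv[1],1.5)
br=cv2.inRange(hsv(w),(15,110,40),(30,255,255)); br[300:]=0
for c in cv2.findContours(br,0,1)[0]:
    if cv2.contourArea(c)>200:
        r=cv2.minAreaRect(c);P=np.array([ray(w,p,62) for p in cv2.boxPoints(r)]);print(r,P.round(1).tolist(),P.mean(0).round(1))
st=bot.read_state();print(st["time"],np.round(st["qpos"],2),st["opening"],np.round(st["torque"],3))
go([586.5,66,190],np.pi-.015)
E
python3 t4.py w8
```

```text
((319.235107421875, 272.5238952636719), (53.22401809692383, 13.493412971496582), 88.21009063720703) [[637.5, 118.4, 62.0], [637.2, 130.5, 62.0], [691.7, 134.8, 62.0], [692.1, 122.1, 62.0]] [664.6 126.5  62. ]
((187.89356994628906, 272.5119323730469), (13.327215194702148, 53.24828338623047), 1.7357046604156494) [[690.5, -3.0, 62.0], [636.0, 2.4, 62.0], [636.5, 14.3, 62.0], [691.1, 9.6, 62.0]] [663.5   5.8  62. ]
((251.5, 187.5), (77.0, 23.0), 90.0) [[549.9, 56.1, 62.0], [550.1, 75.0, 62.0], [617.8, 74.9, 62.0], [617.6, 54.7, 62.0]] [583.9  65.2  62. ]
9.15 [ 0.44  0.34 -0.76  1.66  0.25  1.23  1.18] 26.16187808822023 [ 0.158 -0.155  0.057]
tilt [ 4.3e-03 -6.0e-04 -1.0e+00] yaw 3.1359 pos [586.5  67.1 189.7]
shift [-0.     -0.0011 -0.0003] turn 0.0093
```

View pics/w8.png

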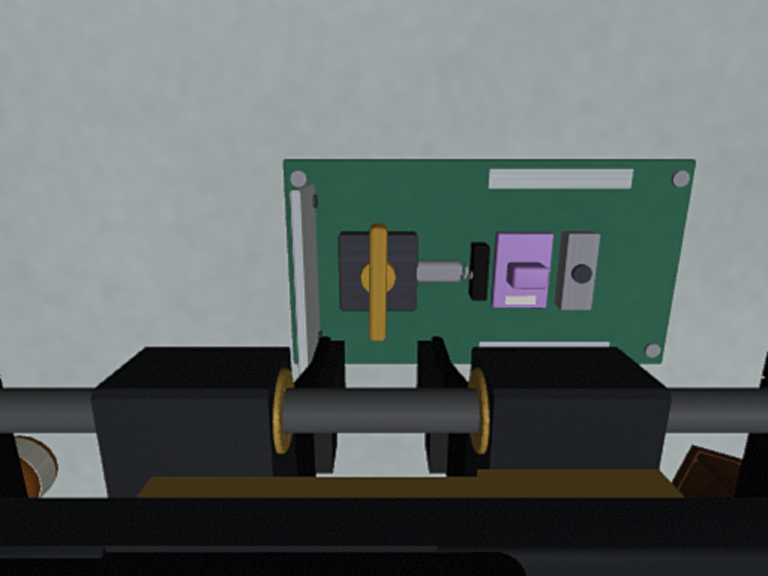

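Run:
```python
from h import *
w=bot.get_image("wrist")
def r(u,v,z,n): print(n,ray(w,(u/1.5-.17,v/1.5-.17),z).round(1))
br=cv2.inRange(hsv(w),(15,110,40),(30,255,255))
for v in (158,165,170,200,205,210,215,220,226):
    u=np.where(br[v,200:300])[0]+200; print(v,u.min(),u.max(),[ray(w,(x,v),62).round(1).tolist()[:2] for x in (u.min()-.5,u.max()+.5)])
r(418,300,30,"housing R");r(339,300,30,"housing L")
r(360,341,62,"end")
save(w["img"][130:250,180:330],"w8c",5)
```

```text
158 247 257 [[557.4, 61.2], [557.5, 70.3]]
165 246 257 [[563.3, 60.3], [563.4, 70.3]]
170 246 257 [[567.6, 60.2], [567.6, 70.3]]
200 246 257 [[593.8, 59.9], [593.9, 70.2]]
205 246 257 [[598.3, 59.8], [598.4, 70.2]]
210 246 256 [[602.9, 59.7], [602.9, 69.3]]
215 246 256 [[607.4, 59.7], [607.5, 69.3]]
220 246 256 [[612.1, 59.6], [612.1, 69.2]]
226 247 255 [[617.7, 60.4], [617.7, 68.3]]
housing R [603.5  90.7  30. ]
housing L [603.2  40.   30. ]
end [618.7  54.5  62. ]
```

View pics/w8c.png

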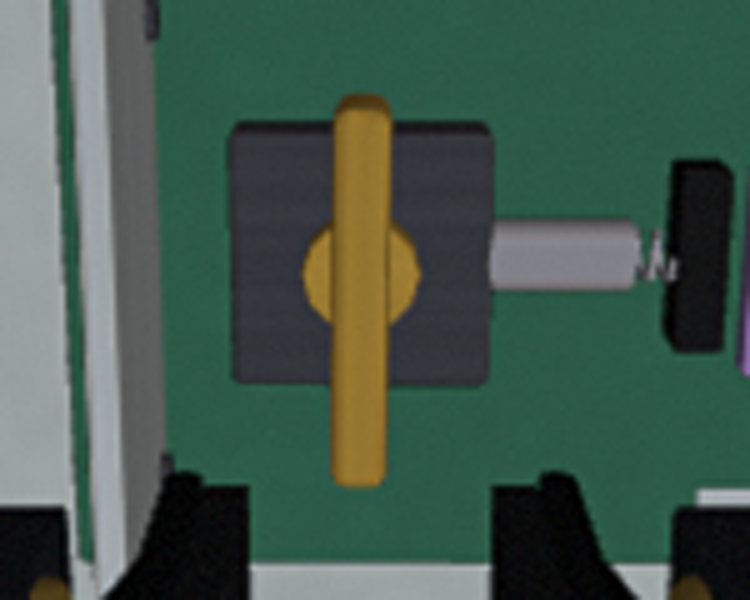

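The bar spans y 59.8 to 70.2 and x 552 to 618, the axis is at about (585.8,65.1), and the wing is near 0. Now lowering over it, with the fingertips above the hub.

```bash
python3 -c "
from h import *
go([585.8,65.1,71],np.pi-.022)"
```

```text
tilt [ 4.3e-03 -6.0e-04 -1.0e+00] yaw 3.1294 pos [586.5  67.  189.8]
shift [ 0.0012 -0.0019  0.1188] turn 0.0098
```

Call:
drive_tool(motion="0.7 0.001 -0.0019 0.02 0.01; 0.7 0.001 -0.0019 0.05 0.01; 0.7 0.001 -0.0019 0.08 0.01; 0.7 0.001 -0.0019 0.1 0.01; 0.7 0.001 -0.0019 0.112 0.01; 0.7 0.001 -0.0019 0.118 0.01; 0.7 0.001 -0.0019 0.118 0.01; 0.7 0.001 -0.0019 0.118 0.01")

```text
time: 10.0
tcp_pos: [586.6, 65.4, 72.8]
tcp_rot: [0.035, 3.136, -0.001]
contact_force: [0.2, 0.2, 0.5]
opening: 26.2
```

```bash
sed -i 's/^go.*/go([585.8,65.1,69],np.pi-.022)/' t4.py; python3 t4.py w9
```

```text
((319.2115173339844, 272.0577087402344), (54.165367126464844, 13.509099960327148), 88.15238952636719) [[582.6, 94.4, 62.0], [582.5, 101.1, 62.0], [613.5, 103.2, 62.0], [613.6, 96.1, 62.0]] [598.   98.7  62. ]
((187.91012573242188, 272.0561828613281), (13.347169876098633, 54.153053283691406), 1.6846843957901) [[611.8, 26.4, 62.0], [580.9, 29.8, 62.0], [581.3, 36.4, 62.0], [612.1, 33.3, 62.0]] [596.5  31.5  62. ]
((253.5, 218.5), (79.0, 37.0), 90.0) [[547.8, 57.5, 62.0], [548.2, 74.9, 62.0], [589.2, 74.6, 62.0], [588.7, 55.9, 62.0]] [568.5  65.7  62. ]
10.05 [ 0.39  0.46 -0.71  1.78  0.35  1.03  1.1 ] 26.276117212549927 [ 0.135 -0.127  0.016]
tilt [ 6.e-03 -4.e-04 -1.e+00] yaw 3.1192 pos [586.7  65.4  72.9]
shift [ 0.0009 -0.0003  0.0039] turn -0.0004
```

View pics/w9.png

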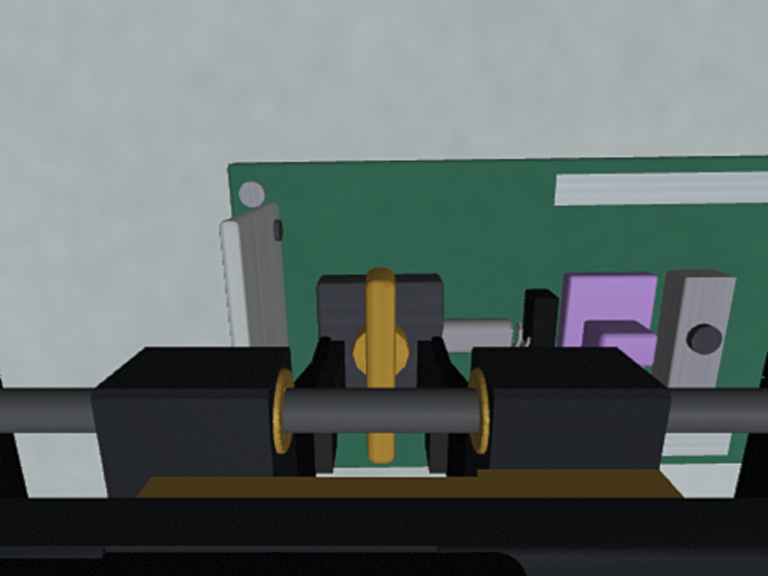

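The bar (column 380) is centred between the pads. Lowering 3.5 mm, then closing firmly.

Call:
drive_tool(motion="0.7 0.0009 -0.0003 0.0035 0; 0.7 0.0009 -0.0003 0.0035 0; 0.8 0.0009 -0.0003 0.0035 0; 0.9 0.0009 -0.0003 0.0035 0; 1 0.0009 -0.0003 0.0035 0; 1 0.0009 -0.0003 0.0035 0; 1 0.0009 -0.0003 0.0035 0", grip_force=50)

```text
time: 10.75
tcp_pos: [585.8, 65.4, 69.5]
tcp_rot: [0.035, 3.135, -0.0]
contact_force: [-0.2, 1.3, 1.2]
opening: 9.5
```

```bash
cat > st.py <<'E'
from h import *
s=bot.read_state();R=cv2.Rodrigues(np.array(s["tcp_rot"]))[0]
print("t",round(s["time"],2),"pos",np.round(s["tcp_pos"],1),"yaw",round(np.arctan2(R[1,0],R[0,0]),4),"F",np.round(s["contact_force"],1),"M",np.round(s["torque"],3),"tau7",round(s["tau"][6],3),"open",round(s["opening"],2))
E
python3 st.py; python3 st.py
```

```text
t 10.75 pos [585.8  65.4  69.5] yaw 3.1195 F [-0.2  1.3  1.2] M [ 0.342 -0.099  0.051] tau7 -0.067 open 9.47
t 10.75 pos [585.8  65.4  69.5] yaw 3.1195 F [-0.2  1.3  1.2] M [ 0.342 -0.099  0.051] tau7 -0.067 open 9.47
```

Call:
drive_tool(motion="1 0 0 0 0.06; 1 0 0 0 0.12; 1 0 0 0 0.18; 1 0 0 0 0.24; 1 0 0 0 0.30; 1 0 0 0 0.36; 1 0 0 0 0.42; 1 0 0 0 0.48; 1 0 0 0 0.54; 1 0 0 0 0.60")

```text
time: 11.75
tcp_pos: [585.8, 65.2, 69.4]
tcp_rot: [0.963, 2.984, 0.002]
contact_force: [-0.7, -0.7, 0.8]
opening: 9.6
```

```bash
python3 t4.py w10
cat > avg.py <<'E'
from h import *
L=[]
for i in range(4):
    bot.get_image("top"); s=bot.read_state();R=cv2.Rodrigues(np.array(s["tcp_rot"]))[0]
    L.append([s["torque"][2],s["tau"][6],np.arctan2(R[1,0],R[0,0])])
L=np.array(L);print("Mz each",L[:,0].round(3),"mean",L.mean(0).round(3),"turned",round((3.1195-L[:,2].mean()),3))
E
python3 avg.py; python3 st.py
```

```text
((288.0, 272.0), (8.0, 54.0), 0.0) [[614.4, 64.1, 62.0], [589.5, 81.1, 62.0], [591.8, 84.3, 62.0], [616.8, 67.4, 62.0]] [603.1  74.2  62. ]
((219.15191650390625, 272.03204345703125), (8.857694625854492, 54.090248107910156), 1.5911402702331543) [[593.3, 35.0, 62.0], [569.8, 54.1, 62.0], [572.5, 57.5, 62.0], [596.1, 38.6, 62.0]] [582.9  46.3  62. ]
((253.0, 219.5), (77.0, 32.0), 90.0) [[550.3, 81.7, 62.0], [558.9, 93.7, 62.0], [590.9, 71.2, 62.0], [581.7, 58.4, 62.0]] [570.4  76.2  62. ]
11.8 [ 0.3   0.43 -0.6   1.79  0.29  1.    0.54] 9.572208380964213 [-0.062  0.014  0.088]
tilt [ 6.e-03 -7.e-04 -1.e+00] yaw 2.5137 pos [585.8  65.1  69.5]
shift [-0.     -0.      0.0005] turn -0.6059
Mz each [-0.037 -0.02  -0.125 -0.084] mean [-0.066 -0.37   2.52 ] turned 0.599
t 12.0 pos [585.7  65.2  69.5] yaw 2.5208 F [-0.6 -1.1  1. ] M [-0.256  0.118 -0.084] tau7 0.044 open 10.0
```

View pics/w10.png

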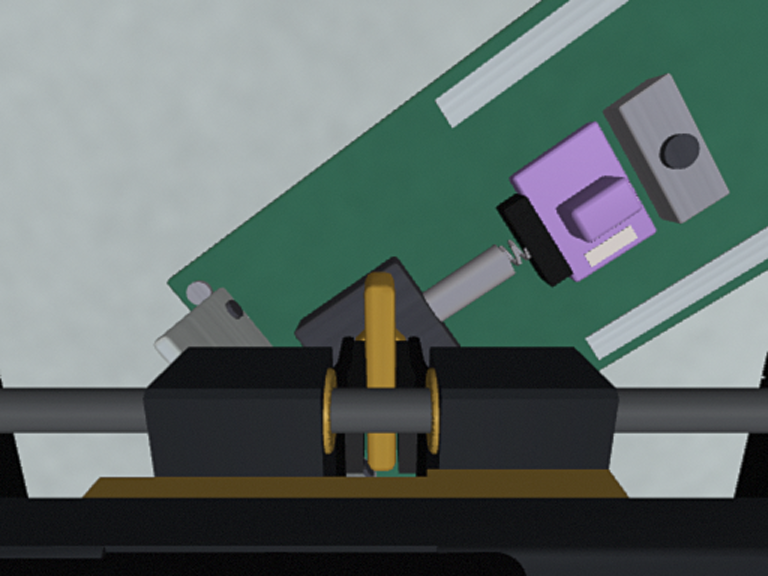

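Run:
```python
from h import *
w=bot.get_image("wrist");save(w["img"][40:200,320:500],"w10c",4.4)
np.save("w10.npy",w["img"])
```

```text
(no output)
```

View pics/w10c.png

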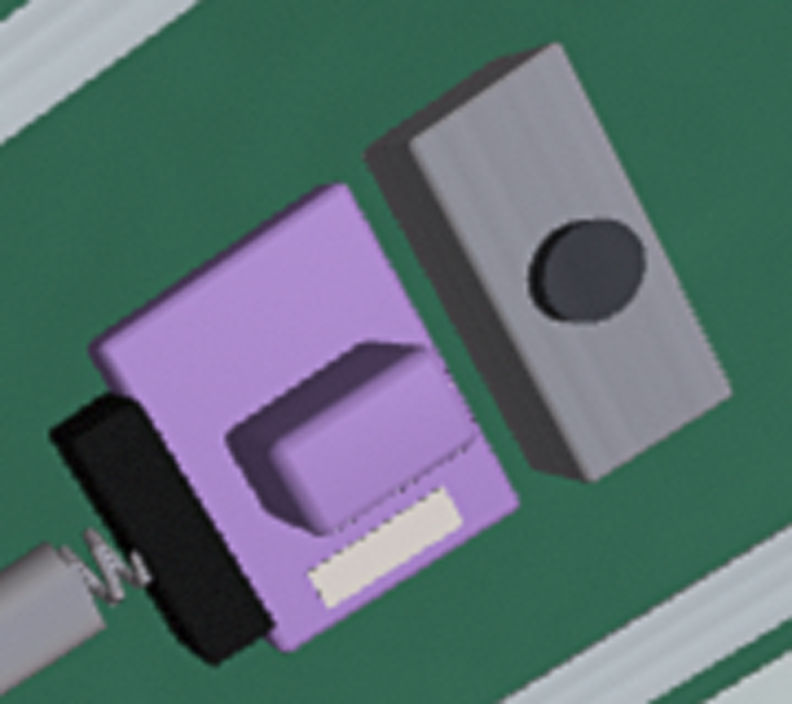

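```bash
python3 - <<'E'
from h import *
w=bot.get_image("wrist")
def r(x,y,z): return ray(w,(320+(x+.5)/4.4-.5,40+(y+.5)/4.4-.5),z)
yaw=-0.016; n=np.array([-np.sin(yaw),np.cos(yaw)])
for nm,a in (("stop foot",[(366,157,14),(535,468,14)]),("stop top",[(410,143,28),(593,480,28)]),("tag top",[(348,187,22),(517,498,22)]),("tag near",[(92,348,22),(285,650,22)]),("jaw front",[(135,400,30),(272,625,30)])):
    P=[r(*q) for q in a]; print(nm,[p.round(1).tolist() for p in P],[round(float(n@p[:2]),2) for p in P])
E
python3 st.py
```

```text
stop foot [[563.4, 184.9, 14.0], [612.0, 184.5, 14.0]] [193.91, 194.29]
stop top [[562.4, 184.3, 28.0], [611.4, 184.2, 28.0]] [193.27, 193.96]
tag top [[563.7, 178.2, 22.0], [610.6, 177.6, 22.0]] [187.24, 187.39]
tag near [[561.8, 142.5, 22.0], [610.9, 142.9, 22.0]] [151.46, 152.64]
jaw front [[568.7, 142.0, 30.0], [603.3, 141.6, 30.0]] [151.1, 151.28]
t 12.1 pos [585.8  65.2  69.4] yaw 2.5202 F [-0.8 -1.   0.9] M [-0.263  0.064 -0.058] tau7 0.078 open 9.84
```

The gap from tag to stop measures about 6.6 mm, so the nip should come about 0.55 rad further on. Now slower, reading torque while moving.

Call:
drive_tool(motion="1 0 0 0 0.03; 1 0 0 0 0.06; 1 0 0 0 0.09; 1 0 0 0 0.12; 1 0 0 0 0.15")

```text
time: 12.6
tcp_pos: [585.7, 65.1, 69.5]
tcp_rot: [1.183, 2.904, 0.003]
contact_force: [-1.2, -0.7, 1.8]
opening: 9.8
```

```bash
python3 st.py
```

```text
t 12.6 pos [585.7  65.1  69.5] yaw 2.3678 F [-1.2 -0.7  1.8] M [-0.316  0.131  0.301] tau7 0.294 open 9.77
```

Call:
drive_tool(motion="1 0 0 0 0.03; 1 0 0 0 0.06; 1 0 0 0 0.09")

```text
time: 12.9
tcp_pos: [585.7, 65.1, 69.5]
tcp_rot: [1.316, 2.846, 0.003]
contact_force: [-0.6, -0.9, 1.6]
opening: 9.7
```

```bash
python3 st.py
```

```text
t 12.9 pos [585.7  65.1  69.5] yaw 2.2754 F [-0.6 -0.9  1.6] M [-0.338  0.135  0.258] tau7 0.287 open 9.7
```

Call:
drive_tool(motion="1 0 0 0 0.03; 1 0 0 0 0.06; 1 0 0 0 0.09")

```text
time: 13.2
tcp_pos: [585.7, 65.0, 69.5]
tcp_rot: [1.446, 2.783, 0.003]
contact_force: [-1.2, -1.1, 1.7]
opening: 9.8
```

```bash
python3 st.py
```

```text
t 13.2 pos [585.7  65.   69.5] yaw 2.183 F [-1.2 -1.1  1.7] M [-0.369  0.186  0.261] tau7 0.288 open 9.78
```

Moving torque reads a clean 0.28 to 0.29 N m (tau7 0.287 to 0.294). Continuing in small steps.

Call:
drive_tool(motion="1 0 0 0 0.03; 1 0 0 0 0.06")

```text
time: 13.4
tcp_pos: [585.6, 65.0, 69.4]
tcp_rot: [1.533, 2.736, 0.003]
contact_force: [-1.6, -1.6, 1.7]
opening: 9.7
```

```bash
python3 st.py
```

```text
t 13.4 pos [585.6  65.   69.4] yaw 2.1205 F [-1.6 -1.6  1.7] M [-0.305  0.202  0.29 ] tau7 0.258 open 9.66
```

Call:
drive_tool(motion="1 0 0 0 0.02; 1 0 0 0 0.04")

```text
time: 13.6
tcp_pos: [585.6, 65.0, 69.5]
tcp_rot: [1.589, 2.704, 0.003]
contact_force: [-0.4, -1.4, 1.9]
opening: 9.4
```

```bash
python3 st.py
```

```text
t 13.6 pos [585.6  65.   69.5] yaw 2.0788 F [-0.4 -1.4  1.9] M [-0.346  0.244  0.263] tau7 0.033 open 9.36
```

Call:
drive_tool(motion="1 0 0 0 0.02; 1 0 0 0 0.04")

```text
time: 13.8
tcp_pos: [585.6, 65.0, 69.5]
tcp_rot: [1.645, 2.67, 0.003]
contact_force: [-2.2, -2.4, 2.1]
opening: 9.8
```

```bash
python3 st.py; python3 t4.py w11
```

```text
t 13.8 pos [585.6  65.   69.5] yaw 2.0373 F [-2.2 -2.4  2.1] M [-0.298  0.231  0.428] tau7 -0.005 open 9.8
((288.0, 272.0), (54.0, 8.0), 90.0) [[596.4, 77.8, 62.0], [599.9, 79.5, 62.0], [614.3, 53.0, 62.0], [610.6, 51.1, 62.0]] [605.3  65.3  62. ]
((219.0, 272.0), (54.0, 8.0), 90.0) [[566.3, 62.7, 62.0], [569.8, 64.4, 62.0], [582.6, 37.1, 62.0], [579.0, 35.3, 62.0]] [574.4  49.9  62. ]
((253.8455810546875, 220.2857666015625), (31.747447967529297, 77.2876968383789), 9.211027145385742) [[576.2, 61.1, 62.0], [564.6, 98.5, 62.0], [578.6, 102.8, 62.0], [591.3, 65.6, 62.0]] [577.7  82.   62. ]
13.85 [ 0.23  0.41 -0.51  1.79  0.24  0.99  0.09] 9.378151182883574 [-0.29   0.203  0.297]
tilt [ 5.6e-03 -8.0e-04 -1.0e+00] yaw 2.0361 pos [585.6  65.   69.5]
shift [-0.      0.0002  0.0005] turn -1.0835
```

View pics/w11.png

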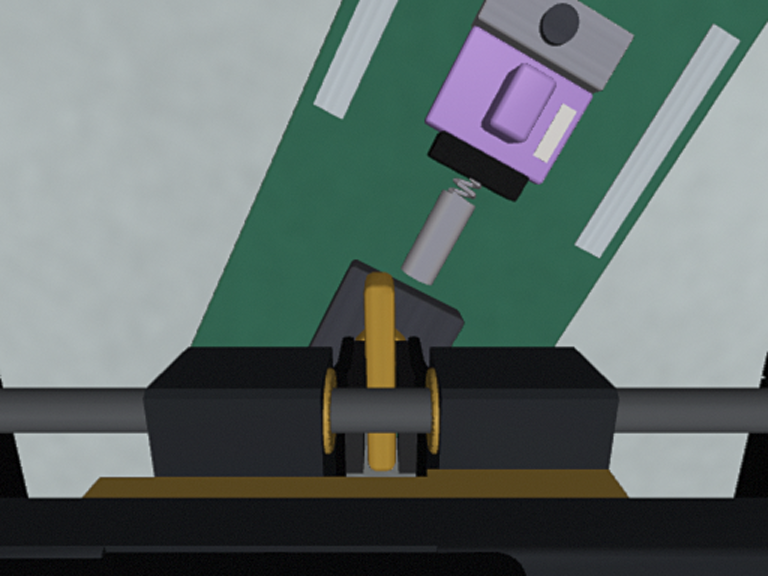

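```bash
python3 - <<'E'
from h import *
w=bot.get_image("wrist");save(w["img"][0:140,270:430],"w11c",5)
E
python3 st.py
```

```text
t 13.9 pos [585.6  65.   69.5] yaw 2.0379 F [-1.3 -1.   1.7] M [-0.359  0.224  0.261] tau7 -0.618 open 9.24
```

View pics/w11c.png

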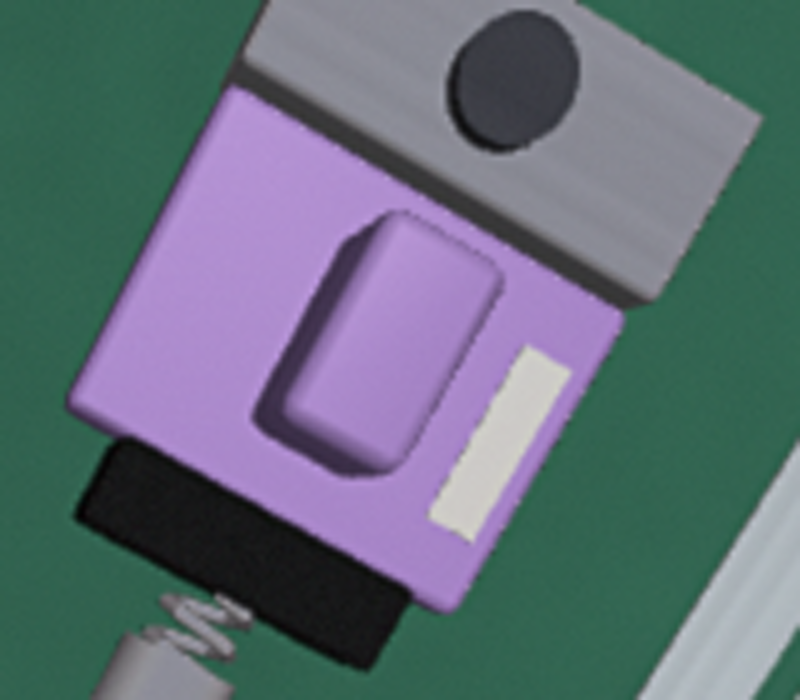

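```bash
python3 - <<'E'
from h import *
w=bot.get_image("wrist")
def r(x,y,z): return ray(w,(270+(x+.5)/5-.5,(y+.5)/5-.5),z)
yaw=-0.016; n=np.array([-np.sin(yaw),np.cos(yaw)])
for nm,a in (("stop top",[(245,62,28),(653,302,28)]),("tag top",[(240,88,22),(620,308,22)]),("tag near",[(75,402,22),(440,610,22)]),("jaw front",[(122,440,30),(410,598,30)])):
    P=[r(*q) for q in a]; print(nm,[p.round(1).tolist() for p in P],[round(float(n@p[:2]),2) for p in P])
E
python3 st.py
```

```text
stop top [[562.6, 184.1, 28.0], [611.3, 183.8, 28.0]] [193.1, 193.57]
tag top [[563.6, 183.6, 22.0], [610.4, 183.5, 22.0]] [192.6, 193.26]
tag near [[562.9, 149.0, 22.0], [609.9, 148.0, 22.0]] [157.96, 157.69]
jaw front [[568.6, 147.1, 30.0], [603.8, 146.8, 30.0]] [156.16, 156.47]
t 13.95 pos [585.6  65.   69.4] yaw 2.0387 F [-1.2 -1.2  1.7] M [-0.36   0.221  0.253] tau7 -0.413 open 9.36
```

The tag is within about 0.5 mm of the stop jaw, so the nip is near. Small steps now.

Call:
drive_tool(motion="1 0 0 0 0.015; 1 0 0 0 0.03")

```text
time: 14.15
tcp_pos: [585.6, 65.0, 69.5]
tcp_rot: [1.685, 2.646, 0.004]
contact_force: [-1.5, -0.3, 2.1]
opening: 9.5
```

```bash
python3 st.py
```

```text
t 14.15 pos [585.6  65.   69.5] yaw 2.0076 F [-1.5 -0.3  2.1] M [-0.377  0.201  0.373] tau7 -0.046 open 9.49
```

Call:
drive_tool(motion="1 0 0 0 0.015; 1 0 0 0 0.03")

```text
time: 14.35
tcp_pos: [585.6, 65.0, 69.5]
tcp_rot: [1.726, 2.619, 0.004]
contact_force: [-1.7, -1.0, 1.4]
opening: 9.3
```

```bash
python3 st.py
```

```text
t 14.35 pos [585.6  65.   69.5] yaw 1.9763 F [-1.7 -1.   1.4] M [-0.311  0.272  0.425] tau7 -0.129 open 9.29
```

Call:
drive_tool(motion="1 0 0 0 0.01; 1 0 0 0 0.02")

```text
time: 14.55
tcp_pos: [585.6, 65.0, 69.5]
tcp_rot: [1.753, 2.601, 0.004]
contact_force: [-1.1, -0.9, 2.7]
opening: 9.7
```

```bash
python3 st.py
```

```text
t 14.55 pos [585.6  65.   69.5] yaw 1.9554 F [-1.1 -0.9  2.7] M [-0.363  0.275  0.388] tau7 -0.261 open 9.67
```

Call:
drive_tool(motion="1 0 0 0 0.01; 1 0 0 0 0.02")

```text
time: 14.75
tcp_pos: [585.6, 65.0, 69.5]
tcp_rot: [1.78, 2.583, 0.004]
contact_force: [-1.6, -1.3, 2.5]
opening: 9.6
```

```bash
python3 st.py
```

```text
t 14.75 pos [585.6  65.   69.5] yaw 1.9347 F [-1.6 -1.3  2.5] M [-0.338  0.27   0.417] tau7 -0.25 open 9.59
```

Torque fit puts the nip at about 1.075 rad turned; I'm at 1.185, with 0.14 past the nip at about 1.215. One last step, then check.

Call:
drive_tool(motion="1 0 0 0 0.015; 1 0 0 0 0.03")

```text
time: 14.95
tcp_pos: [585.5, 65.0, 69.4]
tcp_rot: [1.82, 2.554, 0.004]
contact_force: [-1.1, -0.9, 2.5]
opening: 9.8
```

```bash
python3 st.py; python3 avg.py; python3 t4.py w12
```

```text
t 14.95 pos [585.5  65.   69.4] yaw 1.9034 F [-1.1 -0.9  2.5] M [-0.393  0.229  0.463] tau7 -0.157 open 9.81
Mz each [0.407 0.377 0.387 0.352] mean [ 0.381 -0.434  1.904] turned 1.216
((288.0, 272.0), (54.0, 8.0), 90.0) [[598.0, 76.3, 62.0], [601.6, 77.5, 62.0], [612.4, 49.3, 62.0], [608.5, 48.0, 62.0]] [605.1  62.8  62. ]
((219.0, 272.0), (54.0, 8.0), 90.0) [[566.1, 65.3, 62.0], [569.8, 66.6, 62.0], [578.9, 37.9, 62.0], [575.0, 36.5, 62.0]] [572.5  51.6  62. ]
((253.0, 220.0), (76.0, 32.0), 90.0) [[566.3, 98.8, 62.0], [580.3, 103.7, 62.0], [593.4, 67.3, 62.0], [578.5, 62.2, 62.0]] [579.6  83.   62. ]
15.2 [ 0.21  0.41 -0.48  1.79  0.23  0.99 -0.03] 9.731600444065798 [-0.395  0.306  0.363]
tilt [ 5.4e-03 -9.0e-04 -1.0e+00] yaw 1.9048 pos [585.5  65.   69.4]
shift [0.     0.0003 0.0004] turn -1.2148
```

View pics/w12.png

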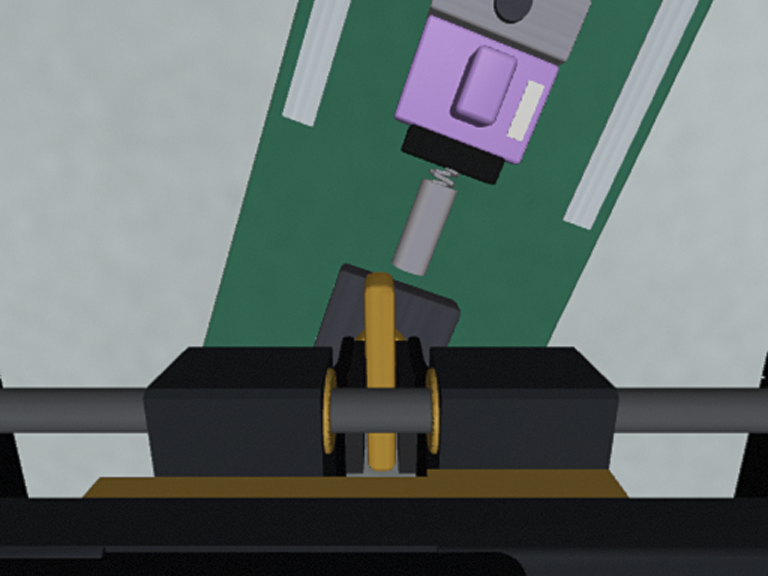

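Mz is 0.463 at the last step (aim 0.443), about 0.15 rad past the nip or about 15 N. The bar still lies square in the pads. Releasing.

Call:
drive_tool(motion="0.88 0 0 0 0; 0.82 0 0 0 0; 0.75 0 0 0 0; 0.7 0 0 0 0; 0.7 0 0 0 0; 0.7 0 0 -0.01 0; 0.7 0 0 -0.03 0; 0.7 0 0 -0.06 0; 0.7 0 0 -0.10 0; 0.7 0 0 -0.12 0; 0.7 0 0 -0.12 0")

```text
time: 16.3
tcp_pos: [586.7, 65.7, 193.9]
tcp_rot: [1.815, 2.552, 0.01]
contact_force: [0.2, -0.0, 0.2]
opening: 26.3
```

```bash
python3 t4.py w13; python3 st.py
python3 - <<'E'
from h import *
s=bot.get_image("side");save(s["img"][130:290,170:330],"s13",3.7)
t=bot.get_image("top")
for n,dd in (("top",t),("side",s)):
    m=cv2.inRange(hsv(dd),(125,40,40),(165,255,255))
    for c in cv2.findContours(m,0,1)[0]:
        if cv2.contourArea(c)>15: print(n,cv2.minAreaRect(c))
E
```

```text
((319.39385986328125, 272.0892639160156), (54.24967956542969, 13.090925216674805), 86.8201675415039) [[655.3, 34.5, 62.0], [666.3, 39.0, 62.0], [690.7, -12.4, 62.0], [679.1, -17.2, 62.0]] [672.9  11.   62. ]
((188.17022705078125, 272.05218505859375), (12.712543487548828, 54.129825592041016), 1.7899105548858643) [[558.0, -57.4, 62.0], [544.4, -2.7, 62.0], [555.3, 0.6, 62.0], [569.6, -54.0, 62.0]] [556.8 -28.4  62. ]
((250.0, 187.5), (77.0, 22.0), 90.0) [[565.2, 96.4, 62.0], [582.6, 102.4, 62.0], [605.5, 37.5, 62.0], [586.9, 31.1, 62.0]] [585.1  66.8  62. ]
16.35 [ 0.24  0.28 -0.51  1.68  0.15  1.21  0.03] 26.10213580415478 [ 0.021 -0.125  0.008]
tilt [ 9.1e-03 -8.0e-04 -1.0e+00] yaw 1.9048 pos [585.8  65.3 191.7]
shift [ 0.0002 -0.0011  0.1227] turn -1.2148
t 16.35 pos [585.8  65.3 191.7] yaw 1.9048 F [ 0.3 -0.4 -1.4] M [ 0.021 -0.125  0.008] tau7 0.065 open 26.1
top ((204.5, 194.0), (13.0, 16.0), 0.0)
top ((369.0, 154.0), (8.0, 8.0), 90.0)
side ((224.5, 241.00001525878906), (17.8885440826416, 12.969194412231445), 26.56505012512207)
```

View pics/w13.png

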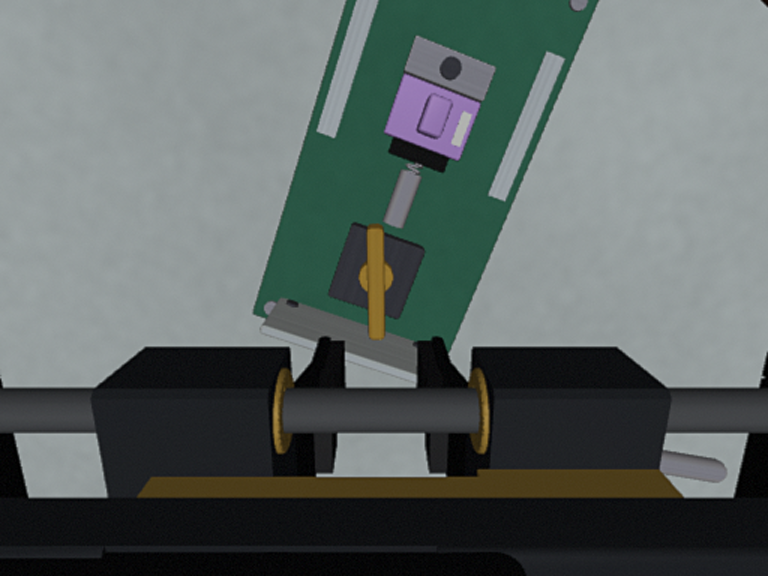

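View pics/s13.png

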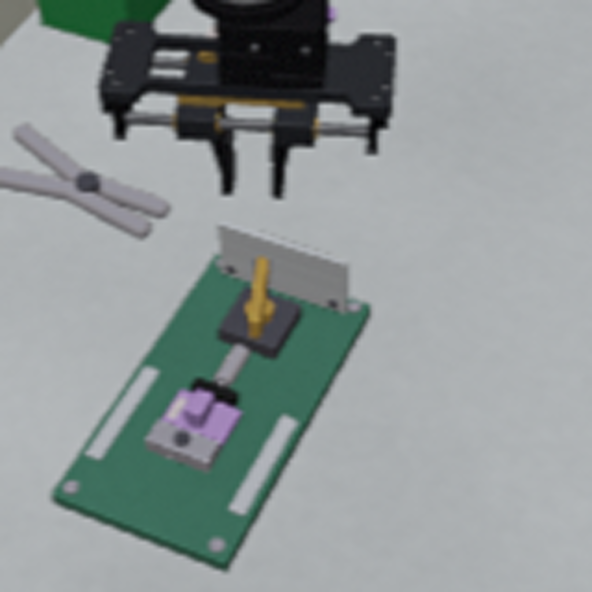

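The knob stayed where it was left, and the tag sits tight between the jaws at (433,115). Last check is the bar angle.

Run:
```python
from h import *
w=bot.get_image("wrist");br=cv2.inRange(hsv(w),(15,110,40),(30,255,255));P=[]
for v in list(range(157,170))+list(range(200,224)):
    u=np.where(br[v,200:300])[0]+200; P.append(ray(w,((u.min()+u.max())/2,v),62)[:2])
l=cv2.fitLine(np.array(P,np.float32),cv2.DIST_L2,0,.01,.01).ravel();print("bar yaw",np.arctan2(l[1],l[0]),np.arctan(l[1]/l[0]))
```

```text
bar yaw -1.2265779 -1.2265779
```

```bash
python3 st.py; python3 -c "
from rig import bot
print(bot.sign_off())"
```

```text
t 16.5 pos [584.3  65.  188.6] yaw 1.9048 F [1.  0.6 0. ] M [-0.026 -0.082 -0.022] tau7 0.003 open 26.31
the job is handed in; nothing more can be done
None
```

The lilac tag is in the jig, held between the jaws by the knob at an estimated 14–15 N. I handed the job in at 16.5 s; no verdict was reported.

- **Placing:** I laid the tag flat in the nest, centred about 1 mm off in x and y, and let go of it before touching the knob.
- **Tightening:** I turned the knob about 1.215 rad clockwise. The turning torque stepped up from a steady 0.28 N m at about 1.07 rad, which I took as the nip. I stopped about 0.14–0.15 rad past it, with a last moving torque of 0.46 N m against the 0.44 I was aiming for.
- **Last checks:** After release the wing bar lay within about 0.015 rad of where I left it. The pictures show the tag tight against the stop jaw and the arm clear, and the wrist force was near zero (about 1 N). I saw nothing else moved in the views I took, but I measured only the button tag, which had not moved.
- **Uncertain:** The torque readings scatter by about 0.03 N m, and one early reading (0.43 N m at 1.08 rad) did not fit the rest. The hold is therefore known only to about 2–3 N, inside the 9–20 N band, and it was never measured directly.

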